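# Slide the drill-jig cover under its bridge onto the hidden pin and hold it down

### The arm

A 6-joint arm with a two-finger parallel gripper is mounted at the origin on the work surface. World frame = base frame: x ahead of the robot, y to its left, z up, the work surface at z = 0. Lengths are in m, angles in rad, forces in N, time in s.
With the tool pointing down it reaches from about 0.35 to 0.975 m from the base axis. Payload 4.9 kg.
Tool frame: the origin (TCP) lies midway between the tips of the shut fingers; the grasp point (between the pads) lies 19 mm behind it; z points along the fingers, y is the direction in which the jaws open and shut (so a half turn about z gives the same grasp; the last joint's range is limited). The gripper opens to 85 mm and grips with 20 to 120 N. Pads are 22 mm wide; open, the fingers measure 114 mm over their backs; the gripper's body (76 mm by 85 mm) begins 54 mm behind the grasp point. The pads swing forward as they close: fully open they stand 13 mm farther back than shut.
Start: joints at [-1.404, 0.053, 1.613, -0, 1.476, -0.119], TCP at [0.176, -0.6, 0.231] pointing down, gripper open.
Joint ranges: [-3.01, 3.01], [-1.01, 2.22], [0.06, 2.58], [-1.02, 4.17], [0.09, 2.62], [-3.14, 3.14]. Speed limits (rad/s): [2.57, 2.57, 3.14, 3.14, 3.14, 3.14].

### API

Orientations are given as a unit quaternion [w, x, y, z].
In Python, from plant import manip, cams gives the robot as it stands.
- The arm moves only by the tool jog_arm, never from a script. Its argument "targets" is a list of rows, each a list of 4 numbers: the shift along the tool's x, y, z in m, then the turn about the tool's z in degrees. A call has 1 to 5 rows; each row is the pose to reach, as a shift and turn from the pose commanded when the call began, along the tool's axes at that moment; what a row does not reach only later rows make up. A row lasts 1/12 s, in which the tool goes at most 41.7 mm and 7.16 degrees, less where a joint would pass 70% of its speed; a pose out of reach is approached as far as the arm can. A call with a gripper value outside its range is refused whole. "fingers" is the opening, from 0 (shut) to 1 (fully open), set as the call begins (left out, the last holds). The fingers move at their own pace and stop on an object; the grip force is fixed at half the most. Time passes only in rows, so rows that repeat a pose let the fingers close. It gives the time, the measured TCP pose, the force and the opening at its end, in the units of the state.
- manip.state(): the state, without advancing time (a new reading comes with each control period).
- cams.grab_frame(name): name is "scene" or "top" or "wrist"; returns the picture (384x512x3 uint8, red, green, blue); there is no depth.
- cams.get_calibration(name): a dict with "camera_matrix" (3x3 intrinsics, pixels), "cam_to_world" (4x4, takes a point from camera to world coordinates). Camera axes: x right, y up, looking along -z (the intrinsics and any distortion apply to the point x, -y, -z); pixel columns grow to the right and rows downward; lengths in m; the calibration is good to about 2 mm. A picture is of the moment at which its call begins: read the wrist's pose just before it. get_calibration takes no time and is no camera call; for the wrist camera it gives the pose at the moment of the call.
- manip.job_done(): hands the job in, once; it reports no verdict.
The state is a dict: "time": time; "joint_pos": joint angles; "joint_vel": joint speeds; "joint_efforts": joint torques, N m; "tool_pos": TCP position; "tool_rot": TCP orientation; "contact_force": force on the tool from outside, world axes, zero at the start; "ft_torque": the same for the moment, N m; "gripper_width": opening from 0.0 (shut) to 1.0 (fully open).
Only numpy, scipy, OpenCV 4.12 (cv2) and the standard library are available. Lean on these libraries where they do the work, as an engineer would, in place of code of your own. Each camera call takes 0.05 s, during which the arm holds its last target. There are 200 camera calls.

### The job

Close the drill jig: pick up the loose aluminium cover by its grip, slide its tongue through the slot under the jig's bridge until the cover drops over the locating pin hidden beneath it, then press it down against the sprung workpiece until it lies flush on the jig block. Finish while still holding it pressed fully down: do not let go. Leave the other things on the bench where they are.

Things in the scene. Friction and masses are not known exactly. Their poses are not given: they have to be found in the camera images.
- cover: Loose aluminium cover, 0.4 kg, flat on the bench, grip up. Origin: on its flat underside below the grip's middle; x towards the tongue, z up. Plate 14 mm thick: 50 mm wide from x = -100 to +45, then a tongue 30 mm wide from +45 to +95. Grip: upright block on top, 60 long (x), 22 wide (y), z = 14 to 48 mm, to be pinched across y. A low round cap on top, away from the tongue, covers the bore.
- bore (a point): Centre of the mouth, on the cover's underside at x = -75, y = 0, of a round bore of 13 mm diameter that goes up through the plate (14 mm deep) and is closed above by the cap (24 mm diameter, 3 mm high).
- tongue_tip (a point): Middle of the tongue's free end, on the underside, at x = +95 mm on the cover.
- jig: Drill jig fixed to the bench: dark steel block 210 long (x), 70 wide (y), 40 mm high, with a pin on top at one end and a bridge across the other. Origin: centre of its underside, on the bench; x from the pin to the bridge, z up. A foot 12 mm high juts out 22 mm at the middle of each long side.
- jig_top (a point): Centre of the block's top face, 40 mm above the bench, axes as the jig's. When closed, the cover's origin is here, its x along the jig's x, tongue under the bridge, pin in the bore. The pin bars a low entry: the cover goes in level from the pin end, along +x, riding just above the pin, until bore and pin meet.
- pin_tip (a point): Top centre of the locating pin, at x = -75, y = 0 on the jig, 52 mm above the bench. The pin is 10 mm in diameter and 12 mm high above the block, its last 3 mm tapering to 6 mm.
- bridge_slot (a point): Middle of the slot under the bridge, on the block's top face at x = 79. The bridge spans x = 70 to 88 mm: two posts with 36 mm between them (y = -18 to +18) and a crossbar from 31 to 39 mm above the block's top.
- workpiece (a joint): Rusty eight-sided steel plate, 62 mm across, sprung into the middle of the jig's top; value = m pressed down. At 0 it stands 5 mm above the block, so the cover dropped on the pin first rests on it 5 mm high; at 0.005 it is level and the cover flush. The push needed, cover's weight included, grows from 8 to 12 N; it springs back if let go.
- screwdriver: Bystander: screwdriver with black handle, 180 mm long, lying on the bench.
- wrench: Bystander: steel wrench, 160 mm long, lying flat.
- short_wrench: Bystander: steel wrench, 120 mm long, lying flat.
- caliper: Bystander: steel sliding caliper, 190 mm long, lying flat.
- octagon_plate: Bystander: rusty eight-sided plate, 100 mm across, 6 mm thick, lying flat.
- square_plate: Bystander: rusty plate, 100 x 90 x 6 mm, lying flat.
- bolt: Bystander: steel hex bolt standing on its head, 22 mm across, 38 mm high.

How it is judged:
By the outcome, as a careful person would: the job done as asked, in the order asked, and still so for the second after the job is handed in, while the arm keeps its last pose, push and grip.
It also fails if it takes over 43 s, if anything falls off the work surface, if the arm or the gripper's body presses on something with over 40 N, if the wrist force passes 120 N, or if a joint passes its speed limit or range.

## Working session

There is one attempt and no reset: what is moved stays moved. The work goes in short steps, Python scripts to look and compute and a tool call to move; the robot and the scene stay as the last step left them, time stands still between calls to the robot, and variables do not carry over. Pictures are saved under pics/ and viewed, about 8 in all and at most 12, crops included, and the job is handed in when it is done.

Besides the shell and the picture viewer there is one more tool, called after "Emit:" as name([rows], argument=value, ...), one row to a line, values as JSON. jog_arm: Moves the arm, as the interface text tells. Its arguments: {"type":"object","properties":{"targets":{"type":"array"},"fingers":{"type":"number"}},"required":["targets"]}

```bash
ls; mkdir -p pics; python3 - <<'E'
from plant import manip,cams
import cv2,numpy as np
np.set_printoptions(precision=4,suppress=True)
s=manip.state();print(s)
for n in("top","scene"):
    c=cams.get_calibration(n);print(n,c)
    f=cams.grab_frame(n);cv2.imwrite(f"pics/{n}0.png",f[:,:,::-1])
    cv2.imwrite(f"pics/{n}0b.png",cv2.resize(f[:,:,::-1],(800,600),interpolation=cv2.INTER_CUBIC))
E
```

```text
pics
{'time': 0.0, 'joint_pos': array([-1.404 ,  0.0534,  1.6143, -0.    ,  1.476 , -0.119 ]), 'joint_vel': array([ 0.0013, -0.0007,  0.0009,  0.    ,  0.0001,  0.0007]), 'joint_efforts': array([ -0.0012, -39.368 , -37.0177,  -0.0001,   0.0071,   0.    ]), 'tool_pos': array([ 0.1761, -0.599 ,  0.2301]), 'tool_rot': array([-0.001 ,  0.9898,  0.1424, -0.    ]), 'contact_force': array([-0.1139,  0.0405, -0.0347]), 'ft_torque': array([-0.0204,  0.006 , -0.0037]), 'gripper_width': 1.0030064431319836}
top {'camera_matrix': array([[481.3156,   0.    , 252.3788],
       [  0.    , 481.3156, 191.2785],
       [  0.    ,   0.    ,   1.    ]]), 'cam_to_world': array([[ 0.0263,  0.9936, -0.1094,  0.4086],
       [-0.9994,  0.0288,  0.0207, -0.0019],
       [ 0.0238,  0.1088,  0.9938,  1.5057],
       [ 0.    ,  0.    ,  0.    ,  1.    ]])}
scene {'camera_matrix': array([[362.4608,   0.    , 252.1848],
       [  0.    , 362.4608, 193.0254],
       [  0.    ,   0.    ,   1.    ]]), 'cam_to_world': array([[ 0.3945, -0.7518,  0.5284,  1.1418],
       [ 0.9188,  0.3299, -0.2167, -0.227 ],
       [-0.0114,  0.571 ,  0.8209,  0.9452],
       [ 0.    ,  0.    ,  0.    ,  1.    ]])}
```

View pics/top0b.png

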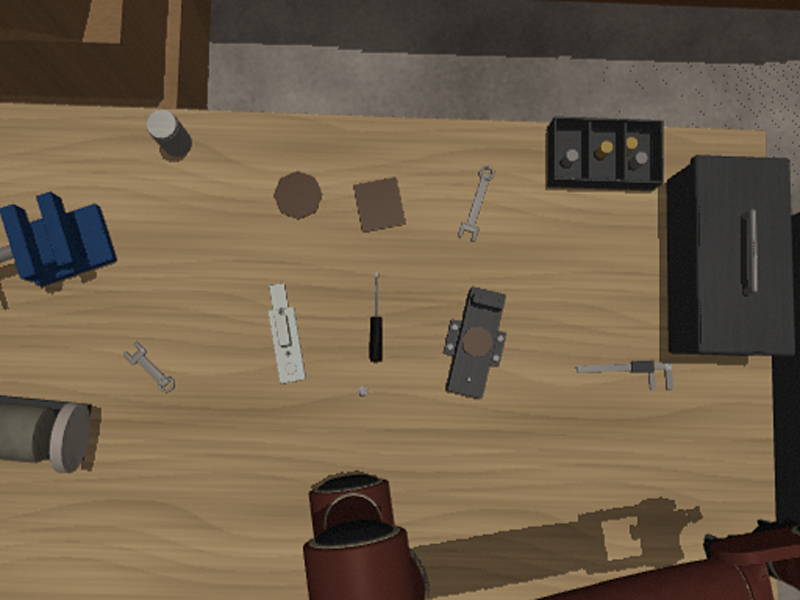

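The top picture shows the cover at about (286,335), tongue up (+x), and the jig at (475,343), with its bridge up and the pin at (469,379). I'll enlarge that region.

```bash
python3 - <<'E'
import cv2
f=cv2.imread("pics/top0.png")
a=f[175:260,160:210];b=f[175:260,275:335]
import numpy as np
g=cv2.resize(np.hstack([a,b]),None,fx=7,fy=7,interpolation=cv2.INTER_CUBIC)
cv2.imwrite("pics/crop1.png",g);print(g.shape)
E
```

```text
(595, 770, 3)
```

View pics/crop1.png

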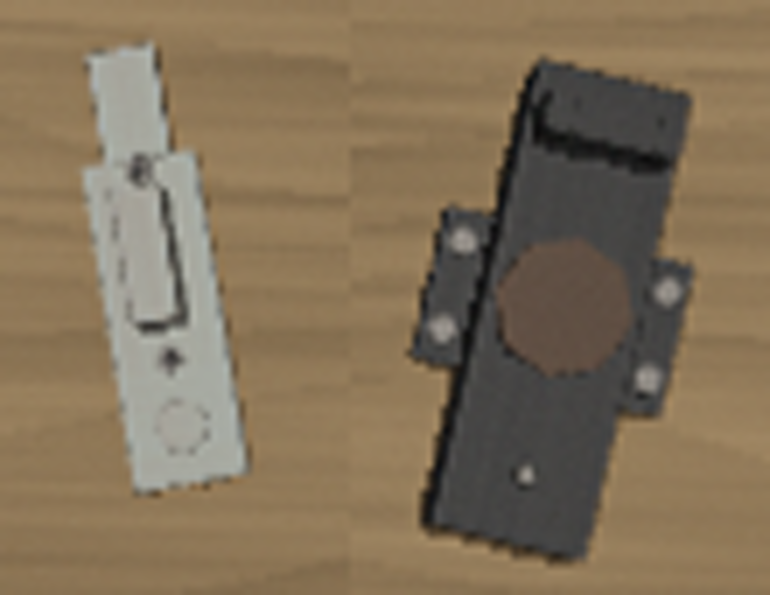

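The crop shows cover tongue tip mid (121,50), cap (184,427), rear edge mid (192,481); jig pin (526,475), workpiece (565,306), foot bolts (463,240),(442,328),(668,291),(648,380).

```bash
cat > h.py <<'E'
from plant import manip,cams
import cv2,numpy as np
np.set_printoptions(precision=4,suppress=True)
def pix2w(c,uv,z):
    K=c["camera_matrix"];T=c["cam_to_world"]
    p=np.linalg.inv(K)@[uv[0],uv[1],1.]
    d=T[:3,:3]@[p[0],-p[1],-p[2]];o=T[:3,3]
    return o+d*(z-o[2])/d[2]
def w2pix(c,P):
    T=c["cam_to_world"];q=T[:3,:3].T@(np.array(P)-T[:3,3])
    u=c["camera_matrix"]@[q[0],-q[1],-q[2]];return u[:2]/u[2]
def tool():
    s=manip.state();w,x,y,z=s["tool_rot"]
    from scipy.spatial.transform import Rotation as R
    return s,R.from_quat([x,y,z,w]).as_matrix()
E
python3 - <<'E'
from h import *
c=cams.get_calibration("top")
def P(x,y,z,o): return pix2w(c,((x+.5)/7-.5+o,(y+.5)/7-.5+175),z)
tip=P(121,50,.014,160);cap=P(184,427,.017,160);rear=P(192,481,.014,160)
print(tip,cap,rear,np.linalg.norm(tip-rear))
d=(tip-rear)[:2];print("cover yaw",np.degrees(np.arctan2(d[1],d[0])))
u=d/np.linalg.norm(d);print("origin",tip[:2]-.095*u,cap[:2]+.075*u,rear[:2]+.1*u)
pin=P(526,475,.052,225);wp=P(565,306,.045,225)
ft=np.mean([P(x,y,.014,225) for x,y in((463,240),(442,328),(668,291),(648,380))],0)
print(pin,wp,ft,np.linalg.norm(pin-wp))
d=(wp-pin)[:2];print("jig yaw",np.degrees(np.arctan2(d[1],d[0])))
rc=[P(428,528,.04,225),P(585,560,.04,225)];e=rc[0]-rc[1];print("rear edge yaw",np.degrees(np.arctan2(e[1],e[0]))-90, np.linalg.norm(e))
s,R=tool();print(R)
w=cams.get_calibration("wrist");print(w)
E
```

```text
[0.596  0.2029 0.014 ] [0.4298 0.1677 0.017 ] [0.4063 0.1636 0.014 ] 0.19367149072193152
cover yaw 11.711501961467034
origin [0.503  0.1836] [0.5032 0.1829] [0.5043 0.1839]
[ 0.4179 -0.1788  0.052 ] [ 0.4914 -0.1955  0.045 ] [ 0.4915 -0.1953  0.014 ] 0.07574658898620007
jig yaw -12.795090017121238
rear edge yaw -9.940121963175628 0.06934546060629188
[[ 0.9594  0.2819 -0.0003]
 [ 0.2819 -0.9594  0.0018]
 [ 0.0002 -0.0018 -1.    ]]
{'camera_matrix': array([[268.5757,   0.    , 252.4544],
       [  0.    , 268.5757, 190.773 ],
       [  0.    ,   0.    ,   1.    ]]), 'cam_to_world': array([[ 0.2821,  0.9262,  0.2503,  0.2388],
       [-0.9594,  0.2728,  0.072 , -0.5805],
       [-0.0016, -0.2604,  0.9655,  0.3716],
       [ 0.    ,  0.    ,  0.    ,  1.    ]])}
```

Emit:
jog_arm([
  [0.032,-0.023,0,0],
  [0.064,-0.046,0,0],
  [0.096,-0.069,0,0],
  [0.128,-0.092,0,0],
  [0.16,-0.115,0,0],
])

```text
time: 0.52
tool_pos: [0.2979, -0.4424, 0.2306]
tool_rot: [-0.0, 0.99, 0.142, -0.0]
contact_force: [0.4, 0.1, 0.5]
gripper_width: 1.001
```

Emit:
jog_arm([
  [0.032,-0.023,0,0],
  [0.064,-0.046,0,0],
  [0.096,-0.069,0,0],
  [0.128,-0.092,0,0],
  [0.16,-0.115,0,0],
])

```text
time: 0.93
tool_pos: [0.419, -0.2868, 0.2309]
tool_rot: [-0.0, 0.99, 0.142, -0.0]
contact_force: [0.8, -0.5, -0.5]
gripper_width: 0.998
```

Emit:
jog_arm([
  [0.032,-0.023,0,0],
  [0.064,-0.046,0,0],
  [0.096,-0.069,0,0],
  [0.096,-0.069,0,0],
  [0.096,-0.069,0,0],
])

```text
time: 1.35
tool_pos: [0.4916, -0.1936, 0.2307]
tool_rot: [-0.0, 0.99, 0.144, -0.001]
contact_force: [-0.3, 0.6, -0.4]
gripper_width: 1.0
```

```bash
python3 - <<'E'
from h import *
s,R=tool();print(s["time"],s["tool_pos"],R)
c=cams.get_calibration("wrist");f=cams.grab_frame("wrist")[:,:,::-1]
np.savez("w1.npz",**c);cv2.imwrite("pics/w1.png",f)
cv2.imwrite("pics/w1b.png",cv2.resize(f,(800,600),interpolation=cv2.INTER_CUBIC))
for p in([.4179,-.1788,.052],[.4914,-.1955,.045]):print(w2pix(c,p)*1.5625)
E
```

```text
1.35 [ 0.4916 -0.1936  0.2307] [[ 0.9583  0.2858 -0.0011]
 [ 0.2858 -0.9583  0.0004]
 [-0.001  -0.0007 -1.    ]]
[351.8684 351.3667]
[397.1945 270.884 ]
```

View pics/w1b.png

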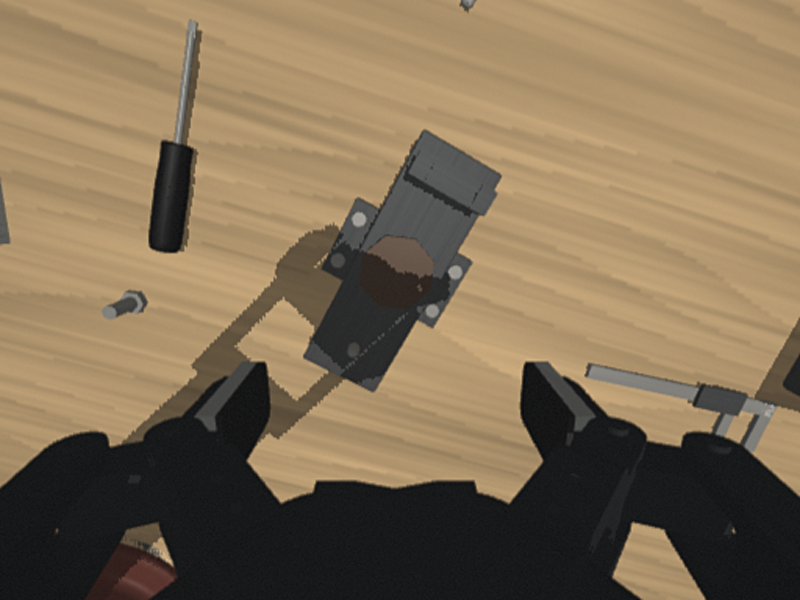

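The wrist picture shows the pin at (353,349), the workpiece at (397,271) and the rear corners at (304,355) and (375,390). The first estimate holds to 1–2 px. I'll refine the jig pose and work out the moves.

```bash
python3 - <<'E'
from h import *
c=dict(np.load("w1.npz"))
P=lambda x,y,z:pix2w(c,((x+.5)/1.5625-.5,(y+.5)/1.5625-.5),z)
pin=P(353,349,.052);wp=P(397,271,.045);a=P(304,355,.04);b=P(375,390,.04);e=P(425,130,.079);f=P(502,177,.079)
yw=lambda d:np.degrees(np.arctan2(d[1],d[0]))
print(pin,wp,np.linalg.norm(pin-wp),yw(wp-pin))
print(np.linalg.norm(a-b),yw(a-b)-90,np.linalg.norm(e-f),yw(e-f)-90,"mid axis",yw((e+f)/2-(a+b)/2), np.linalg.norm(((e+f)/2-(a+b)/2)[:2]))
print("ctr from rear/bridge", (a+b)/2,(e+f)/2)
s,R=tool();print(R.T@(np.array([.5036,.1835,.23])-s["tool_pos"]))
E
```

```text
[ 0.4203 -0.1789  0.052 ] [ 0.4914 -0.1951  0.045 ] 0.0732458425852313 -12.869162627012402
0.068395951939643 -12.026120274421146 0.05995657678976354 -12.819584351986208 mid axis -11.251784232972165 0.19911659163064707
ctr from rear/bridge [ 0.391  -0.1739  0.04  ] [ 0.5863 -0.2128  0.079 ]
[ 0.1194 -0.3592  0.0008]
```

Emit:
jog_arm([
  [0.012,-0.036,0,0],
  [0.024,-0.072,0,0],
  [0.036,-0.108,0,0],
  [0.048,-0.144,0,0],
  [0.06,-0.18,0,0],
])

```text
time: 1.82
tool_pos: [0.4972, -0.0059, 0.2311]
tool_rot: [0.0, 0.99, 0.141, -0.0]
contact_force: [0.6, 0.7, 0.7]
gripper_width: 1.004
```

Emit:
jog_arm([
  [0.012,-0.036,0,1],
  [0.024,-0.072,0.02,2],
  [0.036,-0.108,0.04,3],
  [0.048,-0.144,0.06,4],
  [0.059,-0.179,0.08,4.8],
])

```text
time: 2.23
tool_pos: [0.5041, 0.1793, 0.1525]
tool_rot: [0.0, 0.995, 0.099, 0.0]
contact_force: [1.2, 1.0, -0.0]
gripper_width: 1.001
```

Emit:
jog_arm([
  [0,0,0,0],
  [0,0,0,0],
])

```text
time: 2.4
tool_pos: [0.5027, 0.1789, 0.151]
tool_rot: [0.0, 0.995, 0.101, -0.002]
contact_force: [-0.3, 0.0, 0.3]
gripper_width: 0.998
```

```bash
python3 - <<'E'
from h import *
s,R=tool();print(s["time"],s["tool_pos"],R)
c=cams.get_calibration("wrist");f=cams.grab_frame("wrist")[:,:,::-1]
np.savez("w2.npz",**c);cv2.imwrite("pics/w2.png",f)
cv2.imwrite("pics/w2b.png",cv2.resize(f,(800,600),interpolation=cv2.INTER_CUBIC))
u=np.array([np.cos(np.radians(11.7)),np.sin(np.radians(11.7))]);o=np.array([.5036,.1835])
for x,z in((95,.014),(-75,.017),(30,.048),(-30,.048)):print(x,w2pix(c,[*(o+u*x/1000),z])*1.5625)
E
```

```text
2.4 [0.5027 0.1789 0.151 ] [[ 0.9794  0.2018 -0.0039]
 [ 0.2018 -0.9794 -0.0013]
 [-0.0041  0.0005 -1.    ]]
95 [387.7332 131.3898]
-75 [388.8517 383.3381]
30 [387.4403 243.7565]
-30 [387.9412 340.306 ]
```

View pics/w2b.png

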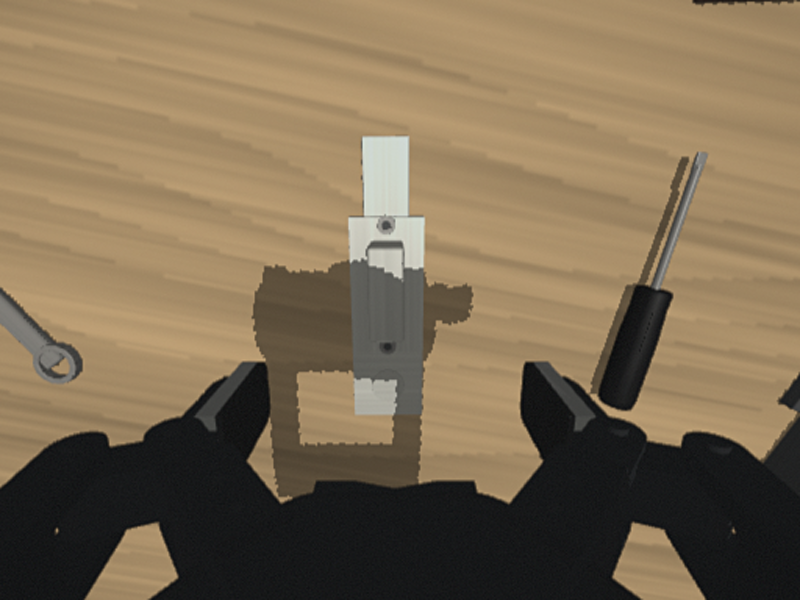

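The wrist picture shows the cover nearly in line with the tool: tongue tip mid (386,136), rear edge mid (389,414), grip roughly y 243–341 at x 386.

```bash
python3 - <<'E'
from h import *
c=dict(np.load("w2.npz"))
P=lambda x,y,z:pix2w(c,((x+.5)/1.5625-.5,(y+.5)/1.5625-.5),z)
t=P(386,136,.014);r=P(389,414,.014);d=(t-r);u=d/np.linalg.norm(d)
print(np.linalg.norm(d),np.degrees(np.arctan2(d[1],d[0])),t-.095*u,r+.1*u,P(386,243.5,.048)-.03*u)
s,R=tool();o=(t-.095*u+r+.1*u)/2;o[2]=.019;print(s["tool_pos"],R.T@(o-s["tool_pos"]))
E
```

```text
0.19381482951596085 12.00056253061376 [0.501  0.1837 0.014 ] [0.5021 0.184  0.014 ] [0.5037 0.1844 0.048 ]
[0.5038 0.1781 0.1525] [-0.0008 -0.0062  0.1335]
```

Emit:
jog_arm([
  [-0.001,-0.006,0.03,-0.3],
  [-0.001,-0.006,0.06,-0.3],
  [-0.001,-0.006,0.09,-0.3],
  [-0.001,-0.006,0.115,-0.3],
  [-0.001,-0.006,0.13,-0.3],
])

```text
time: 2.87
tool_pos: [0.5013, 0.1822, 0.0213]
tool_rot: [0.0, 0.995, 0.102, -0.001]
contact_force: [-0.2, -0.1, 0.2]
gripper_width: 1.0
```

Emit:
jog_arm([
  [0,0,0.002,0],
  [0,0,0.002,0],
  [0,0,0.002,0],
])

```text
time: 3.12
tool_pos: [0.5036, 0.1839, 0.0231]
tool_rot: [-0.0, 0.995, 0.102, 0.002]
contact_force: [-0.1, 0.5, 0.7]
gripper_width: 0.999
```

```bash
python3 - <<'E'
from h import *
s,R=tool();print(s["time"],s["tool_pos"],s["contact_force"],R)
c=cams.get_calibration("wrist");f=cams.grab_frame("wrist")[:,:,::-1]
cv2.imwrite("pics/w3.png",f)
cv2.imwrite("pics/w3b.png",f)
E
```

```text
3.1167 [0.5036 0.1839 0.0231] [-0.0728  0.4836  0.6861] [[ 0.979   0.2039  0.0032]
 [ 0.2039 -0.979   0.0005]
 [ 0.0032  0.0002 -1.    ]]
```

View pics/w3b.png

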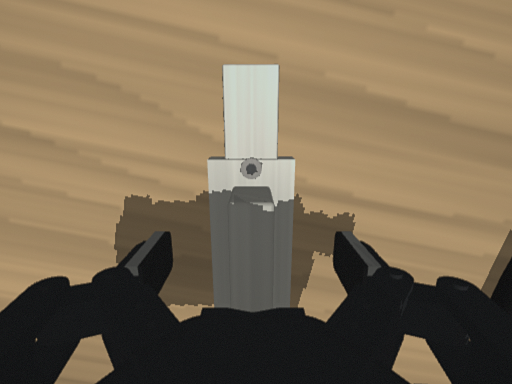

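The grip (x≈252) sits centred between the fingers (mid 253) and in line with them. Now I'll close.

Emit:
jog_arm([
  [0,0,0,0],
  [0,0,0,0],
  [0,0,0,0],
  [0,0,0,0],
  [0,0,0,0],
], fingers=0)

```text
time: 3.58
tool_pos: [0.5018, 0.185, 0.0214]
tool_rot: [-0.0, 0.995, 0.104, 0.0]
contact_force: [-0.0, 0.3, -0.1]
gripper_width: 0.3
```

Emit:
jog_arm([
  [0,0,0,0],
  [0,0,0,0],
  [0,0,0,0],
  [0,0,0,0],
  [0,0,0,0],
])

```text
time: 4.0
tool_pos: [0.502, 0.1848, 0.0215]
tool_rot: [0.0, 0.995, 0.103, 0.0]
contact_force: [-1.0, -2.3, 3.6]
gripper_width: 0.246
```

Emit:
jog_arm([
  [0,0,0,0],
  [0,0,0,0],
  [0,0,0,0],
])

```text
time: 4.25
tool_pos: [0.502, 0.1848, 0.0215]
tool_rot: [0.0, 0.995, 0.103, 0.0]
contact_force: [-0.9, -2.5, 5.6]
gripper_width: 0.245
```

```bash
python3 - <<'E'
from h import *
s,R=tool();print(s["time"],s["tool_pos"],s["contact_force"],s["gripper_width"],s["joint_pos"],R)
E
```

```text
4.25 [0.502  0.1848 0.0215] [-0.9099 -2.5111  5.6017] 0.24479022150055066 [ 0.2137  0.0701  1.9724 -0.0002  1.0987  1.5773] [[ 0.9786  0.2058  0.0005]
 [ 0.2058 -0.9786 -0.0001]
 [ 0.0005  0.0002 -1.    ]]
```

Emit:
jog_arm([
  [0,0,-0.01,0],
  [0,0,-0.03,0],
  [0,0,-0.055,0],
  [0,0,-0.08,0],
  [0,0,-0.1,0],
])

```text
time: 4.67
tool_pos: [0.5008, 0.185, 0.1215]
tool_rot: [-0.0, 0.995, 0.103, -0.001]
contact_force: [-0.0, 1.1, -4.7]
gripper_width: 0.245
```

Emit:
jog_arm([
  [0,0,0,0],
  [0,0,0,0],
  [0,0,0,0],
])

```text
time: 4.92
tool_pos: [0.5001, 0.1846, 0.1187]
tool_rot: [0.0, 0.995, 0.103, -0.002]
contact_force: [-1.1, 0.0, -5.8]
gripper_width: 0.248
```

```bash
python3 - <<'E'
from h import *
s,R=tool();print(s["time"],s["tool_pos"],s["contact_force"],s["ft_torque"],s["gripper_width"],R)
print(R.T@(np.array([.4279,-.1812,.1215])-s["tool_pos"]),np.degrees(np.arctan2(R[1,0],R[0,0])))
E
```

```text
4.9167 [0.5001 0.1846 0.1187] [-1.0914  0.0112 -5.786 ] [-0.0113 -0.0458 -0.0326] 0.24828313458645646 [[ 0.9786  0.2058 -0.0038]
 [ 0.2058 -0.9786 -0.0006]
 [-0.0039 -0.0002 -1.    ]]
[-0.1459  0.3431 -0.0023] 11.87660964777705
```

Emit:
jog_arm([
  [-0.008,0.02,0,0],
  [-0.02,0.048,0,0],
  [-0.033,0.078,0,0],
  [-0.046,0.108,0,0],
  [-0.06,0.14,0,0],
])

```text
time: 5.33
tool_pos: [0.4694, 0.0348, 0.1181]
tool_rot: [-0.001, 0.995, 0.104, -0.002]
contact_force: [1.1, -1.1, -4.2]
gripper_width: 0.247
```

Emit:
jog_arm([
  [-0.013,0.03,0,0],
  [-0.026,0.06,0,0],
  [-0.039,0.09,0,0],
  [-0.051,0.12,0,0],
  [-0.064,0.15,0,0],
])

```text
time: 5.75
tool_pos: [0.4379, -0.125, 0.1183]
tool_rot: [-0.001, 0.995, 0.103, -0.002]
contact_force: [0.0, -0.3, -4.1]
gripper_width: 0.247
```

Emit:
jog_arm([
  [-0.011,0.026,0,4],
  [-0.018,0.044,0,9],
  [-0.022,0.053,0,14.5],
  [-0.022,0.053,0,20],
  [-0.022,0.053,0,24.4],
])

```text
time: 6.17
tool_pos: [0.4276, -0.1807, 0.1181]
tool_rot: [-0.001, 0.994, -0.112, -0.002]
contact_force: [-0.9, -0.5, -3.7]
gripper_width: 0.248
```

Emit:
jog_arm([
  [0,0,0,0],
  [0,0,0,0],
  [0,0,0,0],
])

```text
time: 6.42
tool_pos: [0.4287, -0.1802, 0.1196]
tool_rot: [-0.001, 0.994, -0.108, -0.001]
contact_force: [-0.6, -0.6, -4.0]
gripper_width: 0.25
```

```bash
python3 - <<'E'
from h import *
s,R=tool();print(s["time"],s["tool_pos"],s["contact_force"],R)
c=cams.get_calibration("wrist");f=cams.grab_frame("wrist")[:,:,::-1]
np.savez("w4.npz",**c);cv2.imwrite("pics/w4.png",f)
cv2.imwrite("pics/w4b.png",cv2.resize(f,(800,600),interpolation=cv2.INTER_CUBIC))
print(np.degrees(np.arctan2(R[1,0],R[0,0])))
E
```

```text
6.4167 [ 0.4287 -0.1802  0.1196] [-0.6101 -0.5818 -4.0365] [[ 0.9766 -0.215  -0.0023]
 [-0.215  -0.9766  0.0015]
 [-0.0025 -0.001  -1.    ]]
-12.41730339732812
```

View pics/w4b.png

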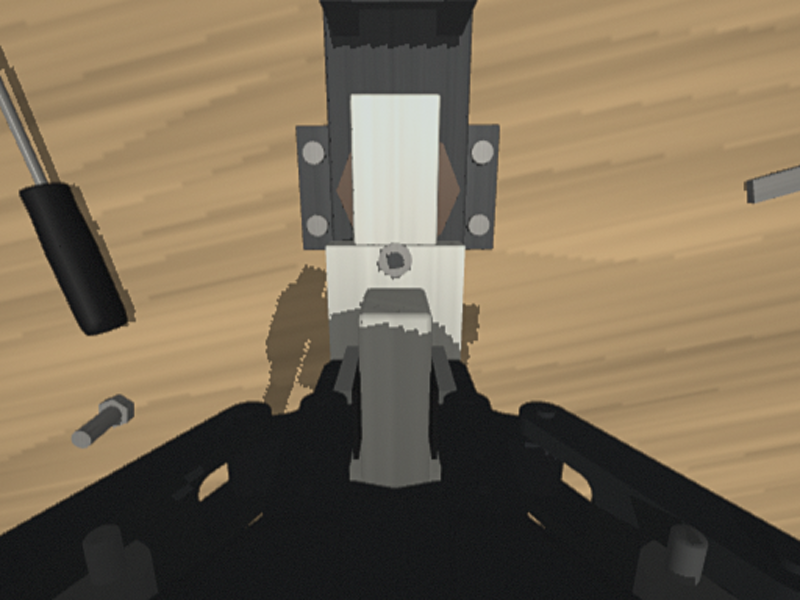

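The tongue points squarely at the bridge: tip mid (395,95), shoulder mid (396,245), bolts at (313,153), (482,152), (317,225), (478,225), bridge and block edges at x 326–472.

```bash
python3 - <<'E'
from h import *
c=dict(np.load("w4.npz"));s,R=tool();p=s["tool_pos"]
P=lambda x,y,z:R.T@(pix2w(c,((x+.5)/1.5625-.5,(y+.5)/1.5625-.5),z)-p)
zt=p[2]-.0215+.014
print("tip",P(395,95,zt),"shoulder",P(396,245,zt))
b=[P(x,y,.014) for x,y in((313,153),(482,152),(317,225),(478,225))]
print("jig ctr",np.mean(b,0));print("edges",P(326,60,.04),P(471,60,.04),P(329,240,.04),P(466,240,.04))
d=(b[0]+b[1]-b[2]-b[3]);print("jig x dir deg",np.degrees(np.arctan2(d[1],d[0])))
d=b[1]-b[0];print(np.degrees(np.arctan2(d[1],d[0]))-90)
print("jig est in tool",R.T@(np.array([.4914,-.1953,.04])-p),P(323,5,.079),P(477,5,.079))
E
```

```text
tip [ 0.0931 -0.0001  0.0073] shoulder [0.0445 0.0002 0.0074]
jig ctr [0.0625 0.0014 0.1059]
edges [ 0.122  -0.0327  0.0798] [0.122  0.0358 0.0798] [ 0.0371 -0.0347  0.08  ] [0.0371 0.0373 0.0799]
jig x dir deg -0.14342558181686862
-0.34403879929851655
jig est in tool [0.0644 0.0012 0.0799] [ 0.1306 -0.0273  0.0408] [0.1306 0.0308 0.0408]
```

Emit:
jog_arm([
  [0,0.0014,0.01,0.2],
  [0,0.0014,0.02,0.2],
  [0,0.0014,0.03,0.2],
  [0,0.0014,0.038,0.2],
  [0,0.0014,0.043,0.2],
])

```text
time: 6.88
tool_pos: [0.4281, -0.1815, 0.0758]
tool_rot: [-0.001, 0.994, -0.111, -0.001]
contact_force: [-0.9, 0.3, -5.5]
gripper_width: 0.244
```

Emit:
jog_arm([
  [0,0,0,0],
  [0,0,0,0],
  [0,0,0,0],
])

```text
time: 7.13
tool_pos: [0.4295, -0.1824, 0.0785]
tool_rot: [0.0, 0.994, -0.111, 0.0]
contact_force: [0.1, -0.4, -3.8]
gripper_width: 0.245
```

```bash
python3 - <<'E'
from h import *
s,R=tool();print(s["time"],s["tool_pos"],s["contact_force"],R)
cw=cams.get_calibration("wrist");f=cams.grab_frame("wrist")[:,:,::-1]
c=cams.get_calibration("scene");g=cams.grab_frame("scene")[:,:,::-1]
np.savez("w5.npz",**cw);cv2.imwrite("pics/w5.png",f);cv2.imwrite("pics/s5.png",g)
u,v=w2pix(c,[.46,-.19,.05]).astype(int);print(u,v)
a=cv2.resize(f[0:200,150:350],(600,600),interpolation=cv2.INTER_CUBIC)
b=cv2.resize(g[v-60:v+60,u-20-20:u],(200,600),interpolation=cv2.INTER_CUBIC)
b=cv2.resize(g[v-60:v+60,u-60:u+60],(600,600),interpolation=cv2.INTER_CUBIC)
cv2.imwrite("pics/c5.png",cv2.resize(np.hstack([a,b]),(800,400)))
print(manip.state()["tool_pos"])
E
```

```text
7.1333 [ 0.4295 -0.1824  0.0785] [ 0.1305 -0.4398 -3.7592] [[ 0.9755 -0.2202  0.0007]
 [-0.2202 -0.9755 -0.0004]
 [ 0.0007  0.0003 -1.    ]]
178 188
[ 0.4296 -0.1825  0.0788]
```

View pics/c5.png

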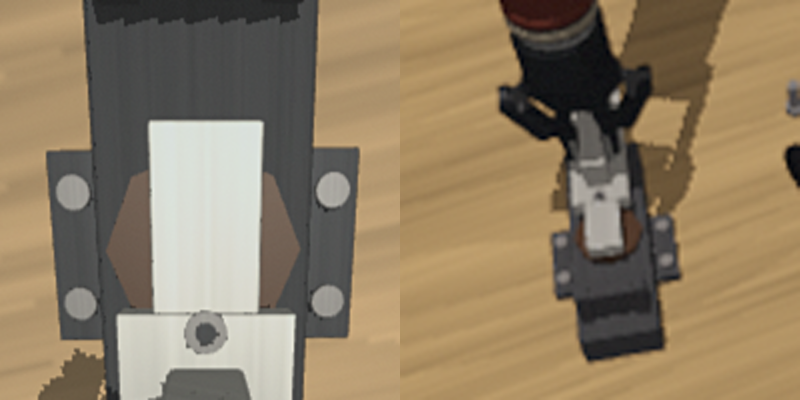

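Emit:
jog_arm([
  [0,0,0.001,0],
  [0,0,0.002,0],
  [0,0,0.002,0],
  [0,0,0.002,0],
])

```text
time: 7.57
tool_pos: [0.4291, -0.1822, 0.0761]
tool_rot: [0.0, 0.994, -0.111, 0.0]
contact_force: [-1.0, 0.6, -4.5]
gripper_width: 0.249
```

Emit:
jog_arm([
  [0,0,0.001,0],
  [0,0,0.001,0],
  [0,0,0.001,0],
])

```text
time: 7.82
tool_pos: [0.4291, -0.1822, 0.075]
tool_rot: [-0.0, 0.994, -0.111, -0.0]
contact_force: [-0.9, -0.4, -3.8]
gripper_width: 0.248
```

Emit:
jog_arm([
  [0,0,0.001,0],
  [0,0,0.001,0],
  [0,0,0.001,0],
])

```text
time: 8.07
tool_pos: [0.4291, -0.1822, 0.074]
tool_rot: [-0.0, 0.994, -0.111, -0.0]
contact_force: [-1.4, -0.0, -4.4]
gripper_width: 0.25
```

Emit:
jog_arm([
  [0,0,0.001,0],
  [0,0,0.001,0],
  [0,0,0.001,0],
])

```text
time: 8.32
tool_pos: [0.4293, -0.1823, 0.0734]
tool_rot: [0.0, 0.994, -0.111, 0.0]
contact_force: [-0.1, 0.9, -1.2]
gripper_width: 0.245
```

Emit:
jog_arm([
  [0,0,-0.0025,0],
  [0,0,-0.0025,0],
  [0,0,-0.0025,0],
])

```text
time: 8.57
tool_pos: [0.4292, -0.1822, 0.0757]
tool_rot: [0.0, 0.994, -0.111, 0.0]
contact_force: [-0.7, 0.8, -3.5]
gripper_width: 0.247
```

Emit:
jog_arm([
  [0.006,-0.0006,0,0],
  [0.014,-0.0006,0,0],
  [0.022,-0.0006,0,0],
  [0.028,-0.0006,0,0],
  [0.032,-0.0006,0,0],
])

```text
time: 8.98
tool_pos: [0.4617, -0.189, 0.0758]
tool_rot: [0.0, 0.994, -0.111, 0.0]
contact_force: [0.4, -0.0, -4.9]
gripper_width: 0.249
```

Emit:
jog_arm([
  [0.006,0,0,0],
  [0.012,0,0,0],
  [0.018,0,0,0],
  [0.023,0,0,0],
  [0.025,0,0,0],
])

```text
time: 9.4
tool_pos: [0.4857, -0.1945, 0.0758]
tool_rot: [0.0, 0.994, -0.111, 0.0]
contact_force: [-0.3, 0.2, -4.1]
gripper_width: 0.249
```

```bash
python3 - <<'E'
from h import *
s,R=tool();p=s["tool_pos"];print(s["time"],p,s["contact_force"])
cw=cams.get_calibration("wrist");f=cams.grab_frame("wrist")[:,:,::-1]
np.savez("w6.npz",**cw);cv2.imwrite("pics/w6.png",f)
cv2.imwrite("pics/c6.png",cv2.resize(f[40:240,130:370],(720,600),interpolation=cv2.INTER_CUBIC))
print(R.T@(np.array([.4914,-.1953,.04])-p),np.degrees(np.arctan2(R[1,0],R[0,0])))
E
```

```text
9.4 [ 0.4857 -0.1945  0.0758] [-0.294   0.2289 -4.0573]
[ 0.0057 -0.0004  0.0358] -12.719960307236972
```

View pics/c6.png

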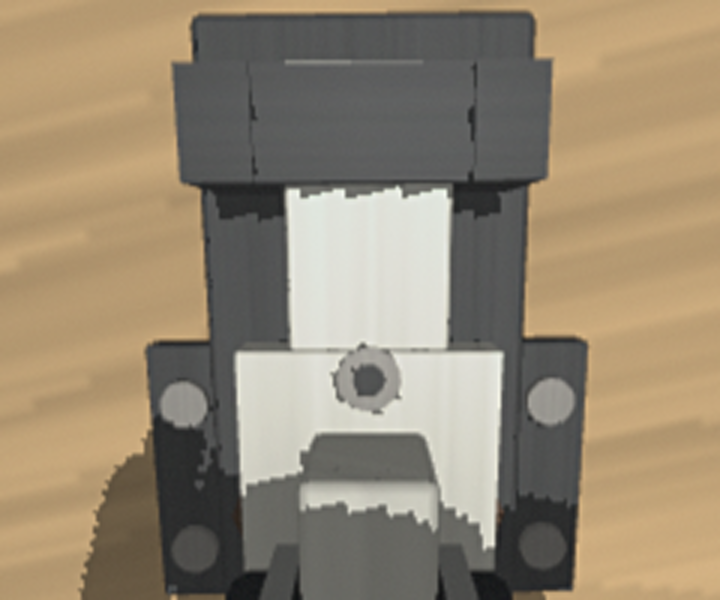

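The tongue is under the bridge and centred (tongue mid 367, block mid 367). The bolts at (184,403), (550,401), (195,549), (542,545) give the distance remaining.

```bash
python3 - <<'E'
from h import *
c=dict(np.load("w6.npz"));s,R=tool();p=s["tool_pos"]
P=lambda x,y,z:R.T@(pix2w(c,((x+.5)/3-.5+130,(y+.5)/3-.5+40),z)-p)
b=[P(x,y,.014) for x,y in((184,403),(550,401),(195,549),(542,545))]
print(np.mean(b,0),b);zt=p[2]-.0215+.014
print("shoulder",P(237,351,zt),P(503,351,zt), "bridge top rear", P(172,62,.079),P(551,62,.079),P(180,183,.079))
E
```

```text
[ 0.0042 -0.0003  0.0618] [array([ 0.0238, -0.0474,  0.0618]), array([0.0244, 0.0465, 0.0618]), array([-0.0163, -0.0469,  0.0618]), array([-0.0151,  0.0467,  0.0618])]
shoulder [ 0.0447 -0.0244  0.0075] [0.0447 0.0248 0.0075] bridge top rear [ 0.0916 -0.031  -0.0032] [ 0.0917  0.0286 -0.0032] [ 0.0736 -0.0308 -0.0032]
```

Emit:
jog_arm([
  [0.0025,0,0,0],
  [0.0045,0,0,0],
  [0.0045,0,0.001,0],
  [0.0045,0,0.003,0],
  [0.0045,0,0.004,0],
])

```text
time: 9.87
tool_pos: [0.4889, -0.1951, 0.0712]
tool_rot: [-0.0, 0.994, -0.111, -0.0]
contact_force: [0.3, 0.2, -4.2]
gripper_width: 0.244
```

Emit:
jog_arm([
  [0,0,0.001,0],
  [0,0,0.001,0],
  [0,0,0.001,0],
])

```text
time: 10.12
tool_pos: [0.4891, -0.1951, 0.0704]
tool_rot: [-0.0, 0.994, -0.111, -0.0]
contact_force: [0.5, -0.0, -4.3]
gripper_width: 0.244
```

The cover is 3 mm below the pin top with no added force, so the bore is on the pin. I'll lower it onto the workpiece.

Emit:
jog_arm([
  [0,0,0.0015,0],
  [0,0,0.003,0],
  [0,0,0.004,0],
  [0,0,0.004,0],
])

```text
time: 10.45
tool_pos: [0.4893, -0.1952, 0.0666]
tool_rot: [0.0, 0.994, -0.111, 0.0]
contact_force: [-0.6, -0.3, -4.6]
gripper_width: 0.245
```

Emit:
jog_arm([
  [0,0,0.001,0],
  [0,0,0.002,0],
  [0,0,0.002,0],
  [0,0,0.002,0],
])

```text
time: 10.78
tool_pos: [0.4894, -0.1953, 0.0654]
tool_rot: [0.0, 0.994, -0.111, 0.0]
contact_force: [-3.2, 1.9, 3.8]
gripper_width: 0.246
```

Emit:
jog_arm([
  [0,0,0.001,0],
  [0,0,0.002,0],
  [0,0,0.002,0],
  [0,0,0.002,0],
])

```text
time: 11.12
tool_pos: [0.4895, -0.1953, 0.0634]
tool_rot: [0.0, 0.994, -0.111, 0.0]
contact_force: [-5.1, 1.3, 5.5]
gripper_width: 0.251
```

Emit:
jog_arm([
  [0,0,0.001,0],
  [0,0,0.002,0],
  [0,0,0.002,0],
  [0,0,0.002,0],
])

```text
time: 11.45
tool_pos: [0.4895, -0.1953, 0.0617]
tool_rot: [0.0, 0.994, -0.111, 0.0]
contact_force: [-4.9, 2.0, 7.3]
gripper_width: 0.243
```

Emit:
jog_arm([
  [-0.0005,0,0.001,0],
  [-0.0008,0,0.002,0],
  [-0.0008,0,0.0025,0],
  [-0.0008,0,0.0025,0],
])

```text
time: 11.78
tool_pos: [0.4895, -0.1953, 0.0614]
tool_rot: [0.0, 0.994, -0.111, 0.0]
contact_force: [-9.6, 4.9, 19.3]
gripper_width: 0.247
```

Emit:
jog_arm([
  [0,0,0.001,0],
  [0,0,0.002,0],
  [0,0,0.002,0],
  [0,0,0.002,0],
])

```text
time: 12.12
tool_pos: [0.4895, -0.1954, 0.0615]
tool_rot: [-0.0, 0.994, -0.111, -0.0]
contact_force: [-15.2, 8.2, 30.4]
gripper_width: 0.244
```

Flush: z stays at 0.0615 while the force climbs to 30 N. I'll ease off slightly to a moderate hold and verify.

Emit:
jog_arm([
  [0,0,-0.001,0],
  [0,0,-0.001,0],
  [0,0,-0.001,0],
  [0,0,-0.001,0],
  [0,0,-0.001,0],
])

```text
time: 12.53
tool_pos: [0.4895, -0.1953, 0.0614]
tool_rot: [0.0, 0.994, -0.111, 0.0]
contact_force: [-12.0, 6.4, 24.4]
gripper_width: 0.246
```

```bash
python3 - <<'E'
from h import *
f=cams.grab_frame("wrist")[:,:,::-1];g=cams.grab_frame("scene")[:,:,::-1];t=cams.grab_frame("top")[:,:,::-1]
z=lambda i,v,u,n:cv2.resize(i[v:v+n,u:u+n],(400,400),interpolation=cv2.INTER_CUBIC)
cv2.imwrite("pics/c7.png",np.hstack([z(f,30,150,200),z(g,140,125,110)]))
s,R=tool();print(s["time"],s["tool_pos"],s["contact_force"],s["gripper_width"],R[:,2])
E
```

```text
12.6833 [ 0.4895 -0.1954  0.0614] [-12.5391   6.1193  23.8253] 0.24621250231932823 [ 0.0004 -0.0001 -1.    ]
```

View pics/c7.png

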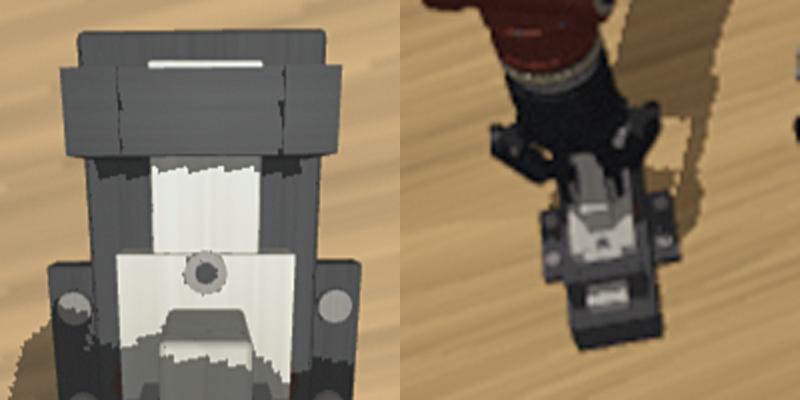

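The tongue comes out beyond the bridge, and the cover is level and centred on the block. The TCP dropped 12.1 mm from touching the pin top, which is exactly the pin's height, so the cover is flush.

```bash
python3 -c "
from plant import manip
print(manip.job_done());s=manip.state();print(s['time'],s['tool_pos'],s['contact_force'])"
```

```text
the job is handed in; nothing more can be done
None
the job is handed in; nothing more can be done
```

The drill jig is closed, and I handed it in with the gripper still holding the cover pressed fully down. I gripped the cover, touched it lightly on the pin top to check its height, and slid it level under the bridge. There it dropped over the pin, and I pressed it flush.

**Last checks:**
- **Flush:** the gripper ended 12.1 mm below the pin-touch height, which matches the 12 mm pin. Its height stayed at 61.4–61.5 mm as the push rose to about 30 N.
- **Hold:** I eased back to about 24 N at the wrist, well above the 12 N the spring needs. The grip opening did not change (0.246) and the tool stayed vertical.
- **Position:** the last picture shows the tongue through the slot and the cover centred on the block. The job took 12.7 s.

**What disagreed:** about 14 N of sideways force remained while pressing. Backing off 0.8 mm did not reduce it, so I put it down to arm compliance or the bore bearing on the pin. The camera estimates of the jig's position along the slide differed by about 2 mm, within what the bore allows. I did not re-check the other items on the bench in a final overhead view.

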